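Lay out the gift tray at the toy shop

TASK

Lay out the gift set in the tin tray: the silver beetle in the middle of the green card, the orange fish in the middle of the yellow card and the brass key in the middle of the red card, each the right way up and flat on its card, turned any way; then, as the very last thing, stand the blue bead jar upright in the middle of the blue card. The jar is fragile, so keep it upright and set it down rather than dropping it, and leave the black beetle and the steel key where they lie.

Things in the scene. Friction and masses are not known exactly. Their poses are not given: they have to be found in the camera images.
- beetle: Silver tin toy beetle, 54 mm long (x, its head at +x), 34 mm wide (y), 26 mm high, sides straight to grip up to 22 mm; about 60 g; origin at the centre of its underside, on the counter at the start, z up. Goes on the green card.
- fish: Orange celluloid toy fish, belly down: body 60 mm long (x, nose at +x) and 30 mm wide (y), 31 mm high with its back fin (straight to grip up to 24 mm); a forked tail reaches to x = -47 mm; about 50 g; origin under the middle of the body, at its underside, on the counter at the start, z up. Goes on the yellow card.
- key: Brass (yellow metal) toy key lying flat, 10 mm thick: shaft 10 mm wide along x from -20 to +36 mm, two-lobed bow 21 mm long, 40 mm wide centred at x = -28 mm, two teeth on the +y side from x = 21 mm on; about 60 g; origin on the shaft's underside (grip there, across y), on the counter at the start, z up. Goes on the red card.
- jar: Blue ceramic bead jar, round, 48 mm across, with straight sides from 6 to 40 mm up, a cork stopper and a small white bead on top, 64 mm high in all; about 130 g; closed, nothing in it moves; origin at the centre of its underside, on the counter at the start, z up (its yaw means nothing). Goes on the blue card, last.
- green_card: Green card, 96 x 96 mm, 2 mm thick, fixed flat on the floor of the fixed tin tray; origin at the centre of its underside, its top 5 mm above the counter. The four cards form a 2 x 2 square, centres 110 mm apart, x and y axes along the tray's sides; which colour lies where varies.
- yellow_card: Yellow card, 96 x 96 mm, 2 mm thick, fixed flat on the floor of the fixed tin tray; origin at the centre of its underside, its top 5 mm above the counter. The tray is 240 mm square, with a 3 mm floor and, just outside the cards, a rim 3 mm thick that stands 12 mm above the counter.
- red_card: Red card, 96 x 96 mm, 2 mm thick, fixed flat on the floor of the fixed tin tray; origin at the centre of its underside, its top 5 mm above the counter.
- blue_card: Blue card, 96 x 96 mm, 2 mm thick, fixed flat on the floor of the fixed tin tray; origin at the centre of its underside, its top 5 mm above the counter.
- black_beetle: Black tin toy beetle, 54 mm long (x, its head at +x), 34 mm wide (y), 26 mm high, sides straight to grip up to 22 mm; about 60 g; origin at the centre of its underside, on the counter at the start, z up. A look-alike that does not belong to the set: leave it alone.
- steel_key: Grey steel toy key lying flat, 10 mm thick: shaft 10 mm wide along x from -20 to +36 mm, two-lobed bow 21 mm long, 40 mm wide centred at x = -28 mm, two teeth on the +y side from x = 21 mm on; about 60 g; origin on the shaft's underside (grip there, across y), on the counter at the start, z up. A look-alike that does not belong to the set: leave it alone.
Not all that is in view belongs to the job. Of the things like the blue_card, leave any that is pink or white; of the rest the larger one is meant.

How it is judged (in metres and radians):
On the way, in this order (a step that is already met when the one before it is completed fails the run):
1. the beetle, fish and key lie released on their cards, the jar not yet on its card (horizontal distance between beetle and green_card below 0.015 m and z of beetle in the frame of green_card below 0.007 m and angle between each of beetle, fish, key's own z axis and vertical below 0.15 rad and linear speed of each of beetle, fish, key below 0.03 m/s and contact force between each of beetle, fish, key and the fingers below 0.05 N and horizontal distance between fish and yellow_card below 0.015 m and z of fish in the frame of yellow_card below 0.007 m and horizontal distance between key and red_card below 0.015 m and z of key in the frame of red_card below 0.007 m), for 0.2 s.
2. the jar stands released on the blue card (horizontal distance between jar and blue_card below 0.015 m and z of jar in the frame of blue_card below 0.007 m and angle between jar's own z axis and vertical below 0.15 rad and linear speed of jar below 0.03 m/s and contact force between jar and the fingers below 0.05 N), for 0.2 s.
At the end, for the whole second after the job is handed in: Beetle on green, fish on yellow, key on red, jar on blue card: each centre within 15 mm of its card's centre, underside less than 5 mm above the card, tilt below 0.15 rad, released and still; the black beetle and steel key within 20 mm of their start (all of step 1 and all of step 2 and distance of each of black_beetle, steel_key from where it was at the start of the episode below 0.02 m); the robot touches nothing.
It fails at once if the jar is tipped by more than 0.5 rad (angle between jar's own z axis and vertical above 0.5 rad).
It fails at once if the jar is dropped or thrown (faster than 0.6 m/s out of the fingers, a fall of some 20 mm) (linear speed of jar above 0.6 m/s and contact force between jar and the fingers below 0.01 N).
It fails at once if the jar is put on its card before the other three lie on theirs (horizontal distance between jar and blue_card below 0.04 m and z of jar in the frame of blue_card below 0.007 m and not (horizontal distance between beetle and green_card below 0.03 m and horizontal distance between fish and yellow_card below 0.03 m and horizontal distance between key and red_card below 0.03 m)).
It fails at once if the black beetle is moved by more than 20 mm (distance of black_beetle from where it was at the start of the episode above 0.02 m).
It fails at once if the steel key is moved by more than 20 mm (distance of steel_key from where it was at the start of the episode above 0.02 m).
It also fails if it takes over 118 s, if anything falls off the work surface, if the arm or the gripper's body presses on something with over 40 N, if the wrist force passes 120 N, or if a joint passes its speed limit or range.

ROBOT

A 6-joint arm with a two-finger parallel gripper is mounted at the origin on the work surface. World frame = base frame: x ahead of the robot, y to its left, z up, the work surface at z = 0. Lengths are in m, angles in degrees, forces in N, time in s.
With the tool pointing down it reaches from about 0.375 to 0.9 m from the base axis. Payload 3.1 kg.
Tool frame: the origin (TCP) lies between the finger pads; the fingertips stand 22 mm ahead of it and the grasp point (between the pads) lies 3 mm ahead of it (bot.tip_extent is the distance from the TCP to the fingertips, in m); y points along the fingers, z is the direction in which the jaws open and shut, and the axes are right-handed (so a half turn about y gives the same grasp; the last joint's range is limited). The gripper opens to 87 mm and grips with 3 to 60 N. Pads are 19 mm wide; open, the fingers measure 117 mm over their backs; the gripper's body (75 mm by 190 mm) begins 51 mm behind the grasp point.
Start: joints at [60.762, 30.224, 82.088, -0, 67.689, -10.227], TCP at [0.204, 0.591, 0.245] pointing down, gripper open.
Joint ranges: [-176.69, 176.69], [-43.24, 126.21], [12.49, 139.97], [-82, 262], [0, 151.66], [-163.58, 163.58]. Speed limits (degrees/s): [159.86, 159.86, 180, 180, 180, 180].

INTERFACE

Orientations are given as a 3x3 rotation matrix whose columns are the frame's x, y, z axes.
In Python, from rig import bot, eyes, models gives the robot as it stands. The module is installed in compiled form; this text tells all that it offers.
- The arm moves only by the tool arm_command, never from a script. Its arguments are lists of equal length, an entry for each row: "translation": the shift along the tool's x, y, z each as a share of 0.08 m, from -1 to 1, a list of three; "rotation": the turn, a rotation vector about the tool's x, y, z each as a share of 60 degrees, from -1 to 1, a list of three; "grip": the closure, from -1 (fully open) to 1 (shut), so that 0 is half open. In form: {"translation": [[x, y, z], ...], "rotation": [[rx, ry, rz], ...], "grip": [grip, ...]}. A call has 1 to 5 rows; each row is the pose to reach, as a shift and turn from the pose commanded when the call began, along the tool's axes at that moment; what a row does not reach only later rows make up. A row lasts 1/10 s, in which the tool goes at most 50 mm and 8.59 degrees, less where a joint would pass 70% of its speed; a pose out of reach is approached as far as the arm can. A call with a number of a shift or a turn outside -1 to 1 is refused whole. A call with a gripper value outside its range is refused whole. The fingers move at their own pace and stop on an object; the grip force is fixed at half the most. Time passes only in rows, so rows that repeat a pose let the fingers close. It gives the time, the measured TCP pose, the force and the opening at its end, in the units of the state.
- bot.read_state(): the state, without advancing time (a new reading comes with each control period).
- eyes.capture(name): name is "scene" or "top" or "wrist"; returns a dict with "image" (420x560x3 uint8, blue, green, red), "mtx" (3x3 intrinsics, pixels), "dist_coeffs" ([k1, k2, p1, p2, k3] as OpenCV has them; the pictures are not rectified), "rvec" (rotation vector, rad) and "tvec" (3), from world to camera coordinates, as OpenCV has them; the wrist camera has in their place "hand_eye" (4x4, takes a point from camera to tool coordinates, whose origin is the TCP and whose axes are the tool frame's). Camera axes: x right, y down, z forward; pixel columns grow to the right and rows downward; lengths in m; the calibration is good to about 2 mm. A picture is of the moment at which its call begins: read the wrist's pose just before it. There is no depth.
- bot.hand_in(): hands the job in, once; it reports no verdict.
Trained networks look in the newest picture that a camera, given by its name, has taken for a name from the list of things; names that differ only in an ending like _2 or _b are one class to them, and where a whole thing is asked for, a point or a joint stands for the part that bears it (a point fixed in the world has none). Each returns a list of dicts, best first, with "conf" (0 to 1); they miss things now and then, are a little off and sometimes report something else, mostly with a low value. They report only what shows in the picture. A call takes as long as a camera call. They do not tell look-alikes from the thing itself.
- models.recognise(camera, thing): "extent" ([left, top, right, bottom] as shares, 0 to 1, of the picture: columns of its width, rows of its height, round what is visible of it).
- models.spot_point(camera, thing): "point" ([column, row] as shares, 0 to 1, of the picture: columns of its width, rows of its height: a listed point, or the origin of a listed thing).
The state is a dict: "time_s": time; "joint_positions": joint angles; "qvel": joint speeds; "tau": joint torques, N m; "position": TCP position; "tcp_rot": TCP orientation; "force": force on the tool from outside, world axes, zero at the start; "moment": the same for the moment, N m; "opening": opening from 0.0 (shut) to 1.0 (fully open).
Only numpy, scipy, OpenCV 4.12 (cv2) and the standard library are available. Lean on these libraries where they do the work, as an engineer would, in place of code of your own. Each camera call takes 0.05 s, during which the arm holds its last target. There are 200 camera calls.

## Working session

There is one attempt and no reset: what is moved stays moved. The work goes in short steps, Python scripts to look and compute and a tool call to move; the robot and the scene stay as the last step left them, time stands still between calls to the robot, and variables do not carry over. Pictures are saved under pics/ and viewed, about 12 in all and at most 16, crops included, and the job is handed in when it is done.

Besides the shell and the picture viewer there is one more tool, called as a command line: name --argument value ..., lists and objects as JSON in quotes. arm_command: Moves the arm, as the interface text tells. Shift numbers are shares of 0.08 m and turn numbers shares of 60 degrees, none past 1 either way. Its arguments: {"type":"object","properties":{"translation":{"type":"array"},"rotation":{"type":"array"},"grip":{"type":"array"}},"required":["translation","rotation","grip"]}

```bash
mkdir -p pics; cat > h.py <<'E'
import numpy as np,cv2
from rig import bot,eyes,models
def ray(c,uv,st=None):
    p=cv2.undistortPoints(np.array([[uv]],float),c["mtx"],np.array(c["dist_coeffs"],float))[0,0]
    d=np.array([p[0],p[1],1.])
    if "hand_eye" in c:
        H=np.array(c["hand_eye"]);R=np.array(st["tcp_rot"]);t=np.array(st["position"])
        return R@H[:3,3]+t, R@H[:3,:3]@d
    R=cv2.Rodrigues(np.array(c["rvec"],float))[0];t=np.array(c["tvec"],float).ravel()
    return -R.T@t, R.T@d
def onz(c,uv,z,st=None):
    o,d=ray(c,uv,st); return o+d*(z-o[2])/d[2]
E
python3 - <<'E'
from h import *
s=bot.read_state();print(s)
for n in("top","scene"):
    c=eyes.capture(n);c["mtx"]=np.array(c["mtx"],float);cv2.imwrite(f"pics/{n}0.png",c["image"])
    for t in["beetle","fish","key","jar","green_card","yellow_card","red_card","blue_card"]:
        for r in models.spot_point(n,t):
            uv=np.array(r["point"])*[560,420]
            print(n,t,round(r["conf"],2),uv.round(0),onz(c,uv,.005 if "card" in t else 0).round(3))
E
```

```text
{'time_s': 0.0, 'joint_positions': array([ 6.07623309e+01,  3.02782018e+01,  8.21567211e+01, -1.48618358e-03,
        6.76898662e+01, -1.02283750e+01]), 'qvel': array([ 0.01635628, -0.16524015, -0.04156755,  0.02190132,  0.01561695,
        0.10718141]), 'tau': array([-9.60267171e-04, -4.40041208e+01, -1.76588649e+01,  6.33636047e-02,
        5.83223195e-02, -1.47440624e-04]), 'position': array([0.20322163, 0.59030483, 0.24357793]), 'tcp_rot': array([[ 9.45468778e-01, -1.04285846e-03,  3.25711070e-01],
       [-3.25712538e-01, -1.91222891e-03,  9.45466914e-01],
       [-3.63154048e-04, -9.99997628e-01, -2.14762481e-03]]), 'force': array([0.09162457, 0.24456277, 0.69444758]), 'moment': array([-0.00441343,  0.01416871,  0.05734928]), 'opening': 0.9964763291840445}
top beetle 0.53 [122. 202.] [0.503 0.375 0.   ]
top fish 0.66 [404. 231.] [ 0.436 -0.261  0.   ]
top key 0.67 [170. 169.] [0.579 0.268 0.   ]
top key 0.19 [122. 200.] [0.507 0.377 0.   ]
top jar 0.75 [408. 162.] [ 0.593 -0.274  0.   ]
top green_card 0.62 [302. 168.] [ 0.578 -0.032  0.005]
top green_card 0.27 [118. 201.] [0.50
[... 466 characters left out ...]
 0.597 -0.278  0.005]
scene beetle 0.67 [380. 174.] [0.51  0.374 0.   ]
scene fish 0.61 [194. 255.] [ 0.438 -0.267  0.   ]
scene key 0.6 [373. 200.] [0.579 0.279 0.   ]
scene key 0.27 [293. 249.] [ 0.584 -0.033  0.   ]
scene jar 0.68 [222. 300.] [ 0.602 -0.278  0.   ]
scene green_card 0.94 [297. 249.] [ 0.592 -0.028  0.005]
scene yellow_card 0.98 [329. 235.] [0.606 0.077 0.005]
scene red_card 0.21 [170. 298.] [ 0.522 -0.384  0.005]
scene blue_card 0.92 [287. 173.] [0.334 0.134 0.005]
scene blue_card 0.86 [311. 139.] [0.251 0.298 0.005]
scene blue_card 0.79 [413. 228.] [0.732 0.292 0.005]
scene blue_card 0.69 [307. 207.] [0.484 0.094 0.005]
scene blue_card 0.49 [375. 171.] [0.494 0.369 0.005]
```

View pics/top0.png

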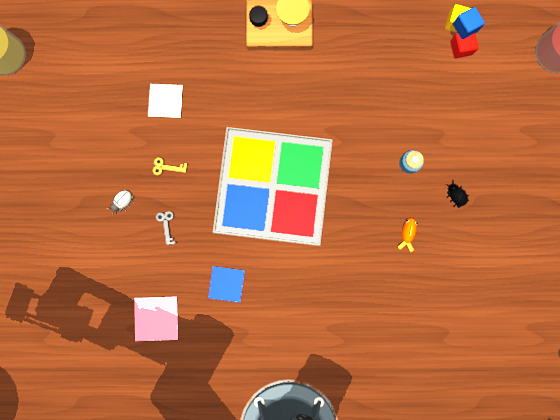

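View pics/scene0.png

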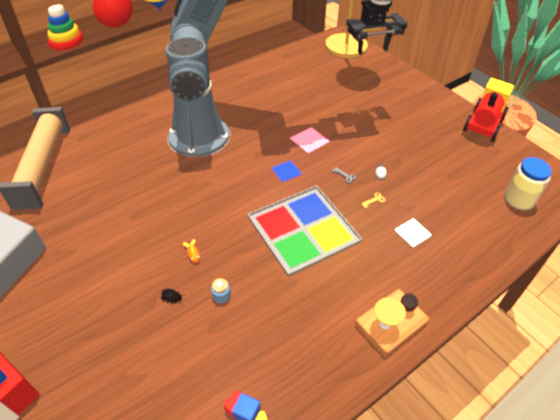

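The top view shows these candidates:
- **Beetles:** silver (121,202), black look-alike (457,194).
- **Keys:** brass (170,167), steel look-alike (167,228).
- **Fish and jar:** orange fish (408,233), blue jar (412,161).
- **Blue cards:** tray card (246,208), smaller loose one (227,284), white one (166,101), pink one (156,318). I choose the tray's, which is the larger of the two blue ones.

The tray holds yellow (252,159), green (300,165), blue (246,208) and red (295,214).

```bash
cat >> h.py <<'E'
def plan(xyz,jaw=None,s=None):
    """print shares: whole turn (deg) about tool y and shift in tool axes (mm), for down tool"""
    s=s or bot.read_state();R=np.array(s["tcp_rot"]);d=np.array(xyz)-s["position"]
    print("t",round(s["time_s"],1),"shift shares tool",(R.T@d/.08).round(2),end=" ")
    if jaw is not None:
        z=R[:,2];a=np.degrees(np.arctan2(z[1],z[0]));e=(jaw-a+90)%180-90
        print("turn ry deg",round(-e,1),"share",round(-e/60,3),end=" ")
    print("tilt",R[2].round(3))
E
python3 - <<'E'
from h import *
c=eyes.capture("top");h=cv2.cvtColor(c["image"],cv2.COLOR_BGR2HSV)
A={"yellow":(252,159,22,35),"green":(300,165,50,85),"blue":(246,208,100,125),"red":(295,214,170,190)}
P={}
for k,(u,v,a,b) in A.items():
    H=h[...,0].astype(int)
    if k=="red":H=np.where(H<20,H+180,H)
    m=((H>=a)&(H<=b)&(h[...,1]>170)&(h[...,2]>100)).astype(np.uint8)
    n,l,st,ce=cv2.connectedComponentsWithStats(m);i=l[v,u];P[k]=onz(c,ce[i],.005)[:2];print(k,ce[i].round(1),st[i][4],P[k].round(4))
m=np.mean(list(P.values()),0);print("centre",m)
for a,b in[("blue","yellow"),("red","green"),("blue","red"),("yellow","green")]:
    d=P[b]-P[a];print(a,b,np.linalg.norm(d).round(4),np.degrees(np.arctan2(d[1],d[0])).round(1))
w=eyes.capture("wrist");print(np.array(w["hand_eye"]).round(3),w["mtx"])
plan([.505,.375,.2])
E
```

```text
yellow [251.5 159.1] 1711 [0.5995 0.0817]
green [299.6 164.8] 1667 [ 0.586  -0.0271]
blue [245.4 207.1] 1692 [0.4906 0.0952]
red [293.9 213. ] 1714 [ 0.477  -0.0137]
centre [0.53826585 0.03401019]
blue yellow 0.1098 -7.1
red green 0.1099 -7.0
blue red 0.1098 -97.1
yellow green 0.1096 -97.0
[[ 0.     0.97   0.245 -0.066]
 [-0.001 -0.245  0.97  -0.139]
 [ 1.    -0.001  0.001 -0.001]
 [ 0.     0.     0.     1.   ]] [[348.28085543   0.         279.21013759]
 [  0.         348.28085543 214.68756093]
 [  0.           0.           1.        ]]
t 1.0 shift shares tool [ 4.44  0.56 -1.32] tilt [-0. -1. -0.]
```

arm_command --translation '[[0.45, 0.06, -0.13], [0.89, 0.11, -0.26]]' --rotation '[[0, 0, 0], [0, 0, 0]]' --grip '[-1, -1]'

```text
time_s: 1.2
position: [0.264, 0.5481, 0.2357]
tcp_rot: [[0.946, 0.001, 0.323], [-0.323, 0.0, 0.946], [0.0, -1.0, 0.001]]
force: [-0.5, -0.5, 0.3]
opening: 1.002
```

arm_command --translation '[[0.45, 0.06, -0.13], [0.89, 0.11, -0.26]]' --rotation '[[0, 0, 0], [0, 0, 0]]' --grip '[-1, -1]'

```text
time_s: 1.4
position: [0.3256, 0.5044, 0.2268]
tcp_rot: [[0.946, 0.0, 0.325], [-0.325, 0.0, 0.946], [0.0, -1.0, 0.0]]
force: [0.5, 0.0, 0.1]
opening: 1.002
```

arm_command --translation '[[0.45, 0.06, -0.13], [0.89, 0.11, -0.26]]' --rotation '[[0, 0, 0], [0, 0, 0]]' --grip '[-1, -1]'

```text
time_s: 1.6
position: [0.3864, 0.4614, 0.218]
tcp_rot: [[0.945, 0.0, 0.326], [-0.326, 0.0, 0.945], [0.0, -1.0, 0.0]]
force: [-0.2, 0.6, 0.2]
opening: 1.002
```

arm_command --translation '[[0.45, 0.06, -0.13], [0.89, 0.11, -0.26]]' --rotation '[[0, 0, 0], [0, 0, 0]]' --grip '[-1, -1]'

```text
time_s: 1.8
position: [0.4469, 0.4185, 0.2092]
tcp_rot: [[0.945, 0.0, 0.326], [-0.326, 0.0, 0.945], [0.0, -1.0, 0.0]]
force: [-0.3, 0.4, 0.4]
opening: 1.0
```

arm_command --translation '[[0.45, 0.06, -0.13], [0.89, 0.11, -0.26], [0.89, 0.11, -0.26], [0.89, 0.11, -0.26]]' --rotation '[[0, 0, 0], [0, 0, 0], [0, 0, 0], [0, 0, 0]]' --grip '[-1, -1, -1, -1]'

```text
time_s: 2.2
position: [0.5067, 0.376, 0.2003]
tcp_rot: [[0.945, -0.001, 0.328], [-0.328, 0.0, 0.945], [-0.001, -1.0, -0.0]]
force: [-0.0, 0.1, -0.6]
opening: 0.998
```

```bash
python3 - <<'E'
from h import *
s=bot.read_state();c=eyes.capture("wrist");cv2.imwrite("pics/w1.png",c["image"])
print(s["time_s"],s["position"])
for t in("beetle","key"):
    for r in models.spot_point("wrist",t):
        uv=np.array(r["point"])*[560,420];print(t,r["conf"],uv.round(),onz(c,uv,0,s).round(3))
E
```

```text
2.2 [0.50668152 0.37598829 0.20027521]
beetle 0.87 [279. 198.] [0.508 0.375 0.   ]
key 0.56 [205. 292.] [0.579 0.266 0.   ]
```

View pics/w1.png

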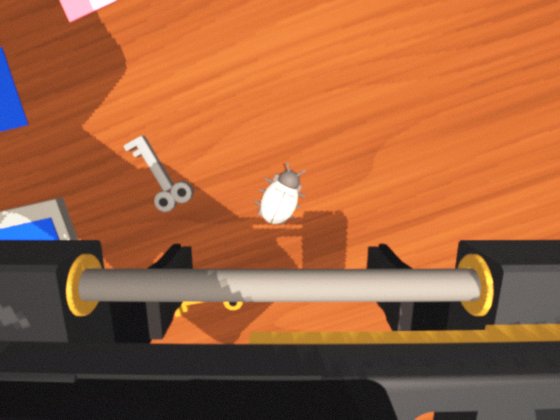

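The wrist picture shows the white-silver beetle, head up and to the right, at (279,200). The steel key is at (160,175) and the brass key is hidden under the gripper beam near (205,300). The chosen beetle is the silver one.

```bash
cat >> h.py <<'E'
def axis(c,s,m,uv,z):
    n,l,st,ce=cv2.connectedComponentsWithStats(m.astype(np.uint8))
    d=np.linalg.norm(ce-np.array(uv),axis=1)+1e3*(st[:,4]<60);d[0]=1e9;i=d.argmin()
    ys,xs=np.nonzero(l==i);P=np.array([onz(c,(x,y),z,s)[:2] for x,y in zip(xs,ys)])
    w,v=np.linalg.eigh(np.cov(P.T));a=v[:,1];q=(P-P.mean(0))@v
    print("px",ce[i].round(1),"n",len(xs),"mean",P.mean(0).round(4),"axis deg",np.degrees(np.arctan2(a[1],a[0])).round(1),"extent",np.ptp(q,axis=0).round(3),"mid",(P.mean(0)+v@((q.max(0)+q.min(0))/2)).round(4))
E
python3 - <<'E'
from h import *
s=bot.read_state();c=eyes.capture("wrist");h=cv2.cvtColor(c["image"],cv2.COLOR_BGR2HSV)
m=(h[...,1]<70)&(h[...,2]>130);axis(c,s,m,(279,202),.02)
m=(h[...,1]<95)&(h[...,2]>60);axis(c,s,m,(279,198),.015)
for uv in[(291,176),(272,222)]:print(onz(c,uv,.015,s).round(4))
E
```

```text
px [279.3 199.9] n 1510 mean [0.5049 0.3769] axis deg 136.2 extent [0.037 0.052] mid [0.5036 0.3768]
px [279.4 199.7] n 1613 mean [0.5057 0.3768] axis deg 136.1 extent [0.039 0.058] mid [0.5038 0.3784]
[0.4878 0.3945 0.015 ]
[0.5241 0.3629 0.015 ]
```

arm_command --translation '[[0, 0.4, 0], [0, 0.8, 0], [0, 1, 0], [0, 1, 0], [0, 1, 0]]' --rotation '[[0, 0.14, 0], [0, 0.28, 0], [0, 0.4, 0], [0, 0.4, 0], [0, 0.4, 0]]' --grip '[-1, -1, -1, -1, -1]'

```text
time_s: 2.9
position: [0.5058, 0.3774, 0.1209]
tcp_rot: [[0.734, 0.0, 0.679], [-0.679, 0.0, 0.734], [0.0, -1.0, 0.0]]
force: [-0.7, 0.4, 0.8]
opening: 1.001
```

```bash
python3 - <<'E'
from h import *
plan([.5055,.3767,.024],47)
E
```

```text
t 2.9 shift shares tool [ 0.    1.21 -0.01] turn ry deg 0.2 share 0.004 tilt [ 0. -1.  0.]
```

arm_command --translation '[[0, 0.4, 0], [0, 0.8, 0], [0, 0.8, 0]]' --rotation '[[0, 0, 0], [0, 0, 0], [0, 0, 0]]' --grip '[-1, -1, -1]'

```text
time_s: 3.2
position: [0.5042, 0.376, 0.0545]
tcp_rot: [[0.733, -0.005, 0.68], [-0.68, -0.003, 0.733], [-0.002, -1.0, -0.005]]
force: [-0.9, -0.7, 0.5]
opening: 0.997
```

arm_command --translation '[[0, 0.2, 0], [0, 0.41, 0], [0, 0.41, 0], [0, 0.41, 0], [0, 0.41, 0]]' --rotation '[[0, 0, 0], [0, 0, 0], [0, 0, 0], [0, 0, 0], [0, 0, 0]]' --grip '[-1, -1, -1, 1, 1]'

```text
time_s: 3.7
position: [0.5063, 0.3766, 0.0242]
tcp_rot: [[0.731, 0.0, 0.682], [-0.682, 0.0, 0.731], [0.0, -1.0, 0.0]]
force: [-0.6, -1.0, 0.6]
opening: 0.894
```

arm_command --translation '[[0, 0, 0], [0, 0, 0], [0, 0, 0], [0, 0, 0], [0, 0, 0]]' --rotation '[[0, 0, 0], [0, 0, 0], [0, 0, 0], [0, 0, 0], [0, 0, 0]]' --grip '[1, 1, 1, 1, 1]'

```text
time_s: 4.2
position: [0.5062, 0.3766, 0.0238]
tcp_rot: [[0.731, -0.0, 0.682], [-0.682, -0.0, 0.731], [-0.0, -1.0, -0.0]]
force: [0.1, -0.9, 1.2]
opening: 0.447
```

arm_command --translation '[[0, -0.2, 0], [0, -0.6, 0], [0, -1, 0], [0, -1, 0]]' --rotation '[[0, 0, 0], [0, 0, 0], [0, 0, 0], [0, 0, 0]]' --grip '[1, 1, 1, 1]'

```text
time_s: 4.6
position: [0.5094, 0.3783, 0.1094]
tcp_rot: [[0.731, 0.009, 0.682], [-0.682, 0.005, 0.731], [0.004, -1.0, 0.01]]
force: [1.6, 0.7, -0.1]
opening: 0.387
```

```bash
python3 - <<'E'
from h import *
plan([.586,-.0271,.1])
E
```

```text
t 4.6 shift shares tool [ 4.16  0.1  -3.05] tilt [ 0.004 -1.     0.01 ]
```

```bash
python3 - <<'E'
from h import *
s=bot.read_state();c=eyes.capture("wrist");cv2.imwrite("pics/w2.png",c["image"]);print(s["opening"])
E
```

```text
0.38695630618985927
```

View pics/w2.png

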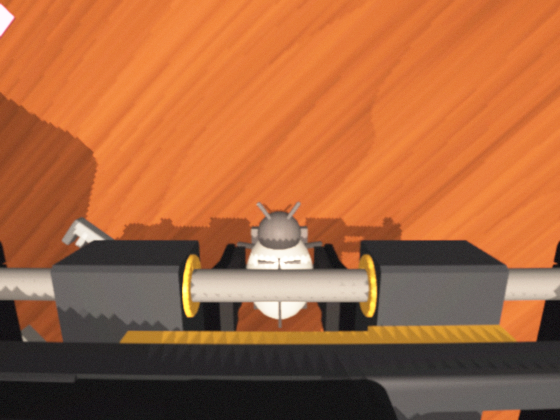

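The beetle is held centrally, head up at (280,230) between the pads, with both keys undisturbed. I'm carrying it to the green card.

arm_command --translation '[[0.42, 0, -0.31], [0.83, 0, -0.61]]' --rotation '[[0, 0, 0], [0, 0, 0]]' --grip '[1, 1]'

```text
time_s: 4.85
position: [0.5205, 0.2954, 0.1033]
tcp_rot: [[0.733, -0.001, 0.68], [-0.68, -0.001, 0.733], [-0.0, -1.0, -0.001]]
force: [0.7, -0.2, -0.6]
opening: 0.388
```

arm_command --translation '[[0.42, 0, -0.31], [0.83, 0, -0.61]]' --rotation '[[0, 0, 0], [0, 0, 0]]' --grip '[1, 1]'

```text
time_s: 5.05
position: [0.5359, 0.2131, 0.103]
tcp_rot: [[0.732, -0.002, 0.682], [-0.682, -0.001, 0.732], [-0.001, -1.0, -0.002]]
force: [0.3, 0.1, -0.5]
opening: 0.387
```

arm_command --translation '[[0.42, 0, -0.31], [0.83, 0, -0.61]]' --rotation '[[0, 0, 0], [0, 0, 0]]' --grip '[1, 1]'

```text
time_s: 5.25
position: [0.5512, 0.132, 0.103]
tcp_rot: [[0.731, -0.002, 0.682], [-0.682, -0.0, 0.731], [-0.002, -1.0, -0.002]]
force: [0.2, -0.4, -1.3]
opening: 0.387
```

arm_command --translation '[[0.42, 0, -0.31], [0.83, 0, -0.61]]' --rotation '[[0, 0, 0], [0, 0, 0]]' --grip '[1, 1]'

```text
time_s: 5.45
position: [0.5665, 0.051, 0.1029]
tcp_rot: [[0.731, -0.002, 0.682], [-0.682, 0.0, 0.731], [-0.002, -1.0, -0.001]]
force: [1.2, 0.6, 0.2]
opening: 0.385
```

arm_command --translation '[[0.42, 0, -0.31], [0.83, 0, -0.61], [0.83, 0, -0.61], [0.83, 0, -0.61]]' --rotation '[[0, 0, 0], [0, 0, 0], [0, 0, 0], [0, 0, 0]]' --grip '[1, 1, 1, 1]'

```text
time_s: 5.85
position: [0.5818, -0.0291, 0.103]
tcp_rot: [[0.729, -0.002, 0.684], [-0.684, 0.001, 0.729], [-0.002, -1.0, -0.001]]
force: [-0.9, 0.2, -0.7]
opening: 0.386
```

```bash
python3 - <<'E'
from h import *
plan([.586,-.0271,.035])
E
```

```text
t 5.8 shift shares tool [0.02 0.85 0.05] tilt [-0.002 -1.    -0.001]
```

arm_command --translation '[[0.02, 0.4, 0.05], [0.02, 0.7, 0.05], [0.02, 0.85, 0.05], [0.02, 0.85, 0.05]]' --rotation '[[0, 0, 0], [0, 0, 0], [0, 0, 0], [0, 0, 0]]' --grip '[1, 1, 1, 1]'

```text
time_s: 6.25
position: [0.5852, -0.0247, 0.0347]
tcp_rot: [[0.733, -0.003, 0.681], [-0.681, 0.001, 0.733], [-0.003, -1.0, -0.002]]
force: [0.2, 0.3, -1.5]
opening: 0.384
```

arm_command --translation '[[0, 0.02, 0], [0, 0.04, 0], [0, 0.04, 0]]' --rotation '[[0, 0, 0], [0, 0, 0], [0, 0, 0]]' --grip '[1, 1, 1]'

```text
time_s: 6.55
position: [0.5863, -0.0255, 0.0336]
tcp_rot: [[0.732, -0.0, 0.682], [-0.682, 0.001, 0.732], [-0.001, -1.0, 0.0]]
force: [-1.8, 2.1, 4.3]
opening: 0.388
```

arm_command --translation '[[0, 0.01, 0], [0, 0.02, 0], [0, 0.02, 0]]' --rotation '[[0, 0, 0], [0, 0, 0], [0, 0, 0]]' --grip '[1, 1, 1]'

```text
time_s: 6.85
position: [0.5863, -0.0254, 0.0335]
tcp_rot: [[0.732, 0.0, 0.682], [-0.682, 0.001, 0.732], [-0.0, -1.0, 0.001]]
force: [-3.4, 1.9, 14.6]
opening: 0.388
```

Contact came at TCP z ≈ 33.5 mm, so I release, back off and look.

arm_command --translation '[[0, -0.03, 0], [0, -0.03, 0], [0, -0.03, 0], [0, -0.03, 0], [0, -0.03, 0]]' --rotation '[[0, 0, 0], [0, 0, 0], [0, 0, 0], [0, 0, 0], [0, 0, 0]]' --grip '[1, -0.2, -0.2, -0.2, -0.2]'

```text
time_s: 7.35
position: [0.5864, -0.0264, 0.033]
tcp_rot: [[0.731, -0.0, 0.682], [-0.682, 0.0, 0.731], [-0.0, -1.0, -0.0]]
force: [0.3, -0.3, 0.6]
opening: 0.584
```

arm_command --translation '[[0, -0.4, 0], [0, -0.8, 0], [0, -1, 0], [0, -1, 0]]' --rotation '[[0, 0, 0], [0, 0, 0], [0, 0, 0], [0, 0, 0]]' --grip '[-0.2, -1, -1, -1]'

```text
time_s: 7.75
position: [0.5882, -0.0269, 0.1156]
tcp_rot: [[0.731, 0.005, 0.682], [-0.682, -0.001, 0.731], [0.005, -1.0, 0.003]]
force: [0.9, -0.5, 0.4]
opening: 0.79
```

```bash
python3 - <<'E'
from h import *
s=bot.read_state();c=eyes.capture("wrist");cv2.imwrite("pics/w3.png",c["image"])
for r in models.spot_point("wrist","beetle"):
    uv=np.array(r["point"])*[560,420];print(r["conf"],uv.round(),onz(c,uv,.005,s).round(3))
plan([.578,.268,.18],None,s)
E
```

```text
0.85 [273. 219.] [ 0.586 -0.031  0.005]
t 7.8 shift shares tool [-2.6  -0.81  2.61] tilt [ 0.005 -1.     0.003]
```

View pics/w3.png

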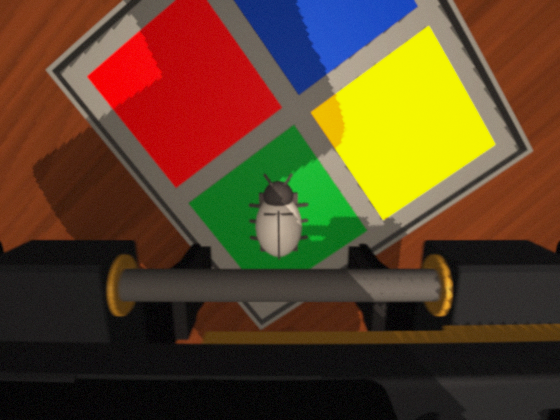

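The beetle sits upright in the middle of the green card at (277,218). Next is the brass key.

arm_command --translation '[[-0.3, -0.2, 0.3], [-0.6, -0.4, 0.6], [-0.86, -0.6, 0.87], [-0.86, -0.8, 0.87], [-0.86, -0.9, 0.87]]' --rotation '[[0, 0, 0], [0, 0, 0], [0, 0, 0], [0, 0, 0], [0, 0, 0]]' --grip '[-1, -1, -1, -1, -1]'

```text
time_s: 8.35
position: [0.5833, 0.0724, 0.1848]
tcp_rot: [[0.733, -0.001, 0.681], [-0.681, -0.0, 0.733], [-0.001, -1.0, -0.001]]
force: [-0.8, 0.2, -0.5]
opening: 1.0
```

arm_command --translation '[[-0.4, 0, 0.4], [-0.87, 0, 0.87], [-0.87, 0, 0.87]]' --rotation '[[0, 0, 0], [0, 0, 0], [0, 0, 0]]' --grip '[-1, -1, -1]'

```text
time_s: 8.65
position: [0.5789, 0.1738, 0.1839]
tcp_rot: [[0.734, -0.003, 0.679], [-0.679, 0.002, 0.734], [-0.003, -1.0, -0.0]]
force: [0.3, 0.1, -0.5]
opening: 1.001
```

arm_command --translation '[[-0.4, 0, 0.4], [-0.87, 0, 0.87], [-0.87, 0, 0.87], [-0.87, 0, 0.87], [-0.87, 0, 0.87]]' --rotation '[[0, 0.14, 0], [0, 0.28, 0], [0, 0.42, 0], [0, 0.56, 0], [0, 0.7, 0]]' --grip '[-1, -1, -1, -1, -1]'

```text
time_s: 9.15
position: [0.5763, 0.2674, 0.1835]
tcp_rot: [[0.081, -0.003, 0.997], [-0.997, -0.001, 0.081], [0.001, -1.0, -0.003]]
force: [0.3, 0.4, 0.4]
opening: 0.995
```

arm_command --translation '[[0, 0, 0], [0, 0, 0]]' --rotation '[[0, 0.08, 0], [0, 0.08, 0]]' --grip '[-1, -1]'

```text
time_s: 9.35
position: [0.5766, 0.2667, 0.1838]
tcp_rot: [[0.002, -0.003, 1.0], [-1.0, -0.001, 0.002], [0.001, -1.0, -0.003]]
force: [-0.1, 0.1, -0.6]
opening: 0.999
```

```bash
python3 - <<'E'
from h import *
s=bot.read_state();c=eyes.capture("wrist");cv2.imwrite("pics/w4.png",c["image"]);print(s["position"],s["joint_positions"])
for r in models.spot_point("wrist","key"):
    uv=np.array(r["point"])*[560,420];print(r["conf"],uv.round(),onz(c,uv,.0,s).round(3))
E
```

```text
[0.57658349 0.26674437 0.18379208] [ 1.47753922e+01  3.50488366e+01  8.36779245e+01 -2.81790314e-02
  6.14304631e+01  1.46535757e+01]
0.93 [285. 197.] [0.582 0.268 0.   ]
```

View pics/w4.png

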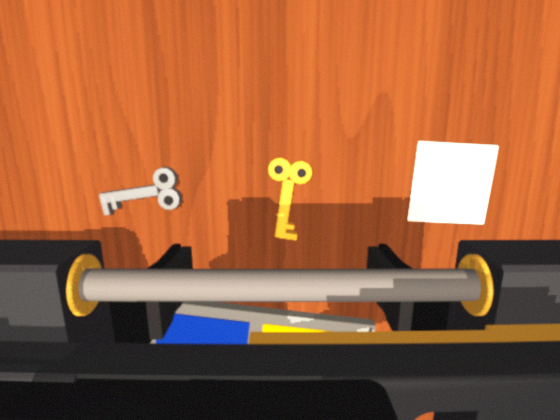

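The brass key is at (287,197), bow up at (290,171) and tip at (281,238). The grey key is at (145,190) and stays. I need the shaft axis.

```bash
python3 - <<'E'
from h import *
s=bot.read_state();c=eyes.capture("wrist");h=cv2.cvtColor(c["image"],cv2.COLOR_BGR2HSV)
m=(h[...,0]>20)&(h[...,0]<35)&(h[...,1]>120)&(h[...,2]>120);m[246:]=0
ys,xs=np.nonzero(m);print(len(xs),xs.min(),xs.max(),ys.min(),ys.max())
rows=[(y,xs[ys==y].min(),xs[ys==y].max()) for y in range(186,222,5)];print(rows)
A=[onz(c,((a+b)/2,y),.01,s)[:2] for y,a,b in rows];A=np.array(A)
v=cv2.fitLine(A.astype(np.float32),cv2.DIST_L2,0,.01,.01).ravel();d=v[:2]*(-1 if v[1]>0 else 1)
P=np.array([onz(c,(x,y),.01,s)[:2] for x,y in zip(xs,ys)]);t=(P-v[2:])@d
print("dir",np.degrees(np.arctan2(d[1],d[0])),"len",np.ptp(t))
o=v[2:]+d*(t.max()-.036);o2=v[2:]+d*(t.min()+.0385);print(o,o2)
jaw=np.degrees(np.arctan2(d[1],d[0]))+90
plan([*((o+o2)/2),.0245],jaw,s)
E
```

```text
1371 268 311 158 239
[(186, np.int64(282), np.int64(292)), (191, np.int64(281), np.int64(291)), (196, np.int64(280), np.int64(291)), (201, np.int64(279), np.int64(290)), (206, np.int64(280), np.int64(288)), (211, np.int64(279), np.int64(287)), (216, np.int64(277), np.int64(286)), (221, np.int64(277), np.int64(286))]
dir -98.720345 len 0.07356976914292684
[0.58130337 0.26768069] [0.58116234 0.26676121]
t 9.4 shift shares tool [-0.    2.    0.06] turn ry deg 9.0 share 0.149 tilt [ 0.001 -1.    -0.002]
```

arm_command --translation '[[0, 0.3, 0.06], [0, 0.7, 0.06], [0, 1, 0.06], [0, 1, 0.06]]' --rotation '[[0, 0.1, 0], [0, 0.15, 0], [0, 0.15, 0], [0, 0.15, 0]]' --grip '[-0.3, -0.3, -0.3, -0.3]'

```text
time_s: 9.9
position: [0.5788, 0.2669, 0.1015]
tcp_rot: [[-0.153, -0.008, 0.988], [-0.988, -0.002, -0.153], [0.004, -1.0, -0.008]]
force: [-1.0, -0.6, -0.4]
opening: 0.726
```

arm_command --translation '[[0, 0.3, 0], [0, 0.6, 0], [0, 0.85, 0], [0, 0.85, 0]]' --rotation '[[0, 0, 0], [0, 0, 0], [0, 0, 0], [0, 0, 0]]' --grip '[-0.3, -0.3, -0.3, -0.3]'

```text
time_s: 10.3
position: [0.5804, 0.2675, 0.0358]
tcp_rot: [[-0.153, -0.004, 0.988], [-0.988, -0.001, -0.153], [0.002, -1.0, -0.004]]
force: [-1.3, -0.3, -0.6]
opening: 0.651
```

```bash
python3 - <<'E'
from h import *
plan([.5812,.2672,.0245],-8.7)
E
```

```text
t 10.3 shift shares tool [0.   0.14 0.01] turn ry deg -0.1 share -0.001 tilt [ 0.002 -1.    -0.004]
```

arm_command --translation '[[0, 0.07, 0.01], [0, 0.14, 0.01], [0, 0.14, 0.01], [0, 0.14, 0.01], [0, 0.14, 0.01]]' --rotation '[[0, 0, 0], [0, 0, 0], [0, 0, 0], [0, 0, 0], [0, 0, 0]]' --grip '[-0.3, -0.3, 1, 1, 1]'

```text
time_s: 10.8
position: [0.5828, 0.2681, 0.0268]
tcp_rot: [[-0.153, 0.001, 0.988], [-0.988, 0.0, -0.153], [-0.0, -1.0, 0.001]]
force: [-0.5, -0.4, 1.4]
opening: 0.457
```

arm_command --translation '[[0, 0, 0], [0, 0, 0], [0, 0, 0], [0, 0, 0], [0, 0, 0]]' --rotation '[[0, 0, 0], [0, 0, 0], [0, 0, 0], [0, 0, 0], [0, 0, 0]]' --grip '[1, 1, 1, 1, 1]'

```text
time_s: 11.3
position: [0.5824, 0.268, 0.0262]
tcp_rot: [[-0.153, -0.0, 0.988], [-0.988, 0.0, -0.153], [0.0, -1.0, -0.0]]
force: [0.4, -1.2, 0.1]
opening: 0.111
```

arm_command --translation '[[0, 0, 0], [0, 0, 0], [0, 0, 0]]' --rotation '[[0, 0, 0], [0, 0, 0], [0, 0, 0]]' --grip '[1, 1, 1]'

```text
time_s: 11.6
position: [0.5824, 0.268, 0.0262]
tcp_rot: [[-0.153, -0.0, 0.988], [-0.988, -0.0, -0.153], [0.0, -1.0, -0.0]]
force: [-0.6, 0.7, 0.4]
opening: 0.11
```

arm_command --translation '[[0, -0.3, 0], [0, -0.7, 0], [0, -1, 0], [0, -1, 0]]' --rotation '[[0, 0, 0], [0, 0, 0], [0, 0, 0], [0, 0, 0]]' --grip '[1, 1, 1, 1]'

```text
time_s: 12.0
position: [0.585, 0.2688, 0.1097]
tcp_rot: [[-0.153, 0.008, 0.988], [-0.988, 0.002, -0.153], [-0.003, -1.0, 0.007]]
force: [1.0, 0.1, 0.4]
opening: 0.11
```

```bash
python3 - <<'E'
from h import *
s=bot.read_state();c=eyes.capture("wrist");cv2.imwrite("pics/w5.png",c["image"])
plan([.477,-.0137,.1],None,s)
E
```

```text
t 12.0 shift shares tool [ 3.7   0.1  -0.79] tilt [-0.003 -1.     0.007]
```

View pics/w5.png

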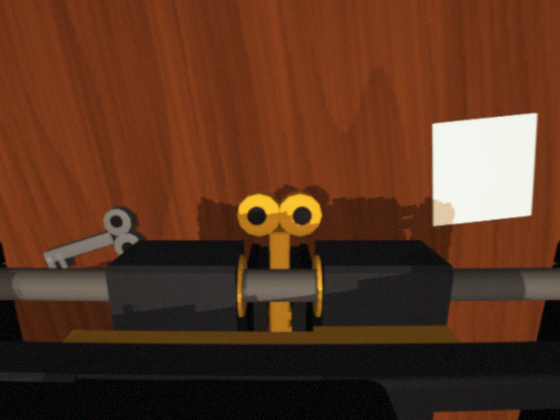

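The key is held at its shaft, bow up at (280,215) and level. I'm carrying it to the red card.

arm_command --translation '[[0.46, 0, -0.1], [0.92, 0, -0.2]]' --rotation '[[0, 0, 0], [0, 0, 0]]' --grip '[1, 1]'

```text
time_s: 12.25
position: [0.554, 0.1975, 0.1046]
tcp_rot: [[-0.151, -0.002, 0.989], [-0.989, -0.0, -0.151], [0.001, -1.0, -0.002]]
force: [0.3, -0.6, -0.4]
opening: 0.108
```

arm_command --translation '[[0.46, 0, -0.1], [0.92, 0, -0.2]]' --rotation '[[0, 0, 0], [0, 0, 0]]' --grip '[1, 1]'

```text
time_s: 12.45
position: [0.5264, 0.1263, 0.1045]
tcp_rot: [[-0.153, -0.003, 0.988], [-0.988, -0.0, -0.153], [0.001, -1.0, -0.003]]
force: [-0.0, -0.6, -0.6]
opening: 0.111
```

arm_command --translation '[[0.46, 0, -0.1], [0.92, 0, -0.2]]' --rotation '[[0, 0, 0], [0, 0, 0]]' --grip '[1, 1]'

```text
time_s: 12.65
position: [0.4994, 0.0561, 0.1047]
tcp_rot: [[-0.153, -0.003, 0.988], [-0.988, 0.0, -0.153], [0.0, -1.0, -0.003]]
force: [0.1, -1.0, -0.2]
opening: 0.109
```

arm_command --translation '[[0.46, 0, -0.1], [0.92, 0, -0.2], [0.92, 0, -0.2], [0.92, 0, -0.2]]' --rotation '[[0, 0, 0], [0, 0, 0], [0, 0, 0], [0, 0, 0]]' --grip '[1, 1, 1, 1]'

```text
time_s: 13.05
position: [0.4732, -0.0136, 0.1052]
tcp_rot: [[-0.156, -0.002, 0.988], [-0.988, 0.001, -0.156], [-0.0, -1.0, -0.002]]
force: [0.3, 0.7, -1.2]
opening: 0.109
```

```bash
python3 - <<'E'
from h import *
plan([.477,-.0137,.034])
E
```

```text
t 13.1 shift shares tool [-0.01  0.89  0.05] tilt [-0.    -1.    -0.002]
```

arm_command --translation '[[0, 0.4, 0.05], [0, 0.7, 0.05], [0, 0.89, 0.05], [0, 0.89, 0.05]]' --rotation '[[0, 0, 0], [0, 0, 0], [0, 0, 0], [0, 0, 0]]' --grip '[1, 1, 1, 1]'

```text
time_s: 13.45
position: [0.4769, -0.0121, 0.0327]
tcp_rot: [[-0.151, -0.004, 0.988], [-0.988, 0.001, -0.151], [-0.001, -1.0, -0.005]]
force: [0.2, 0.5, -1.3]
opening: 0.106
```

arm_command --translation '[[0, 0.02, 0], [0, 0.03, 0], [0, 0.03, 0]]' --rotation '[[0, 0, 0], [0, 0, 0], [0, 0, 0]]' --grip '[1, 1, 1]'

```text
time_s: 13.75
position: [0.4785, -0.0135, 0.0332]
tcp_rot: [[-0.153, 0.001, 0.988], [-0.988, -0.0, -0.153], [0.0, -1.0, 0.001]]
force: [-0.2, 0.8, -1.3]
opening: 0.108
```

arm_command --translation '[[0, 0.02, 0], [0, 0.03, 0], [0, 0.03, 0]]' --rotation '[[0, 0, 0], [0, 0, 0], [0, 0, 0]]' --grip '[1, 1, 1]'

```text
time_s: 14.05
position: [0.4785, -0.0138, 0.0311]
tcp_rot: [[-0.153, 0.002, 0.988], [-0.988, -0.0, -0.153], [0.0, -1.0, 0.002]]
force: [-0.1, 0.9, 5.9]
opening: 0.108
```

arm_command --translation '[[0, 0, 0], [0, 0, 0], [0, 0, 0], [0, 0, 0], [0, 0, 0]]' --rotation '[[0, 0, 0], [0, 0, 0], [0, 0, 0], [0, 0, 0], [0, 0, 0]]' --grip '[0.3, 0.3, 0.3, 0.3, 0.3]'

```text
time_s: 14.55
position: [0.4779, -0.0137, 0.03]
tcp_rot: [[-0.153, -0.0, 0.988], [-0.988, 0.0, -0.153], [-0.0, -1.0, -0.0]]
force: [0.1, 0.4, 0.3]
opening: 0.339
```

arm_command --translation '[[0, -0.3, 0], [0, -0.7, 0], [0, -1, 0], [0, -1, 0]]' --rotation '[[0, 0, 0], [0, 0, 0], [0, 0, 0], [0, 0, 0]]' --grip '[0.2, 0, -1, -1]'

```text
time_s: 14.95
position: [0.4798, -0.0141, 0.1127]
tcp_rot: [[-0.153, 0.006, 0.988], [-0.988, -0.002, -0.153], [0.001, -1.0, 0.006]]
force: [0.6, -0.5, -0.4]
opening: 0.584
```

```bash
python3 - <<'E'
from h import *
s=bot.read_state();c=eyes.capture("wrist");cv2.imwrite("pics/w6.png",c["image"])
for r in models.spot_point("wrist","key"):
    uv=np.array(r["point"])*[560,420];print(r["conf"],uv.round(),onz(c,uv,.005,s).round(3))
plan([.438,-.265,.2],None,s)
E
```

```text
0.82 [276. 224.] [ 0.478 -0.017  0.005]
t 14.9 shift shares tool [ 3.18 -1.09 -0.03] tilt [ 0.001 -1.     0.006]
```

View pics/w6.png

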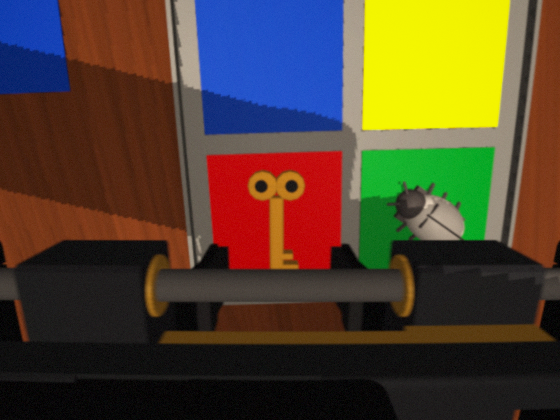

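The key lies flat in the middle of the red card at (276,222), and the beetle is undisturbed. Now the fish.

arm_command --translation '[[0.3, -0.4, 0], [0.6, -0.8, 0], [0.8, -1, -0.01]]' --rotation '[[0, 0, 0], [0, 0, 0], [0, 0, 0]]' --grip '[-1, -1, -1]'

```text
time_s: 15.35
position: [0.4677, -0.0781, 0.1907]
tcp_rot: [[-0.153, 0.0, 0.988], [-0.988, -0.0, -0.153], [0.0, -1.0, 0.001]]
force: [0.8, 0.4, 0.2]
opening: 0.941
```

arm_command --translation '[[0.4, 0, 0], [0.8, -0.05, -0.01]]' --rotation '[[0, 0, 0], [0, 0, 0]]' --grip '[-1, -1]'

```text
time_s: 15.55
position: [0.456, -0.1404, 0.1931]
tcp_rot: [[-0.152, -0.002, 0.988], [-0.988, 0.001, -0.152], [-0.001, -1.0, -0.002]]
force: [0.0, 0.7, 0.3]
opening: 0.993
```

arm_command --translation '[[0.4, 0, 0], [0.8, -0.05, -0.01]]' --rotation '[[0, 0, 0], [0, 0, 0]]' --grip '[-1, -1]'

```text
time_s: 15.75
position: [0.4451, -0.2037, 0.1964]
tcp_rot: [[-0.153, -0.003, 0.988], [-0.988, 0.002, -0.153], [-0.002, -1.0, -0.003]]
force: [0.6, 0.0, -0.6]
opening: 0.997
```

arm_command --translation '[[0.4, 0, 0], [0.78, 0, 0], [0.78, 0, 0], [0.78, 0, 0], [0.78, 0, 0]]' --rotation '[[0, 0.14, 0], [0, 0.28, 0], [0, 0.42, 0], [0, 0.56, 0], [0, 0.7, 0]]' --grip '[-1, -1, -1, -1, -1]'

```text
time_s: 16.25
position: [0.4357, -0.2646, 0.1961]
tcp_rot: [[-0.78, -0.003, 0.626], [-0.626, 0.003, -0.78], [0.0, -1.0, -0.004]]
force: [-0.4, -0.6, 0.4]
opening: 1.0
```

arm_command --translation '[[0, 0, 0], [0, 0, 0], [0, 0, 0], [0, 0, 0], [0, 0, 0]]' --rotation '[[0, 0.14, 0], [0, 0.28, 0], [0, 0.42, 0], [0, 0.56, 0], [0, 0.7, 0]]' --grip '[-1, -1, -1, -1, -1]'

```text
time_s: 16.75
position: [0.4359, -0.2641, 0.1962]
tcp_rot: [[-0.998, -0.003, -0.055], [0.055, 0.003, -0.998], [0.003, -1.0, -0.003]]
force: [0.5, -0.7, -0.2]
opening: 0.999
```

arm_command --translation '[[0, 0, 0], [0, 0, 0], [0, 0, 0]]' --rotation '[[0, 0.1, 0], [0, 0.15, 0], [0, 0.15, 0]]' --grip '[-1, -1, -1]'

```text
time_s: 17.05
position: [0.436, -0.2642, 0.1964]
tcp_rot: [[-0.979, -0.003, -0.205], [0.205, 0.002, -0.979], [0.003, -1.0, -0.002]]
force: [0.0, -0.6, -0.7]
opening: 0.999
```

```bash
python3 - <<'E'
from h import *
s=bot.read_state();c=eyes.capture("wrist");cv2.imwrite("pics/w7.png",c["image"]);print(s["position"],s["joint_positions"].round())
for r in models.spot_point("wrist","fish"):
    uv=np.array(r["point"])*[560,420];print(r["conf"],uv.round(),onz(c,uv,.0,s).round(4))
h=cv2.cvtColor(c["image"],cv2.COLOR_BGR2HSV);m=(h[...,0]>11)&(h[...,0]<35)&(h[...,1]>200)&(h[...,2]>200);m[240:]=0
axis(c,s,m,(280,190),.015)
E
```

```text
[ 0.4360061  -0.26417965  0.19644855] [-44.  25. 101.  -0.  54.  58.]
0.68 [282. 192.] [ 0.4391 -0.268   0.    ]
px [283.2 204.1] n 1749 mean [ 0.4303 -0.2669] axis deg 166.9 extent [0.036 0.072] mid [ 0.4315 -0.2673]
```

View pics/w7.png

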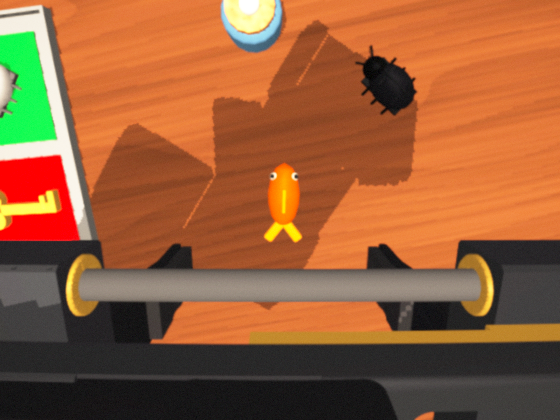

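The fish is belly-down and aligned with the tool: nose (284,164), body centre (284,194), tail (283,235). The jar (250,15) and the black beetle (387,83) are well clear.

arm_command --translation '[[-0.06, 0.4, 0.03], [-0.06, 0.8, 0.03], [-0.06, 1, 0.03]]' --rotation '[[0, 0, 0], [0, 0, 0], [0, 0, 0]]' --grip '[-0.3, -0.3, -0.3]'

```text
time_s: 17.45
position: [0.4398, -0.2671, 0.1156]
tcp_rot: [[-0.979, -0.003, -0.204], [0.204, 0.003, -0.979], [0.004, -1.0, -0.002]]
force: [-0.8, -0.1, -0.1]
opening: 0.809
```

arm_command --translation '[[0, 0.4, 0], [0, 0.8, 0], [0, 0.95, 0], [0, 0.95, 0]]' --rotation '[[0, 0, 0], [0, 0, 0], [0, 0, 0], [0, 0, 0]]' --grip '[-0.3, -0.3, -0.3, -0.3]'

```text
time_s: 17.85
position: [0.4399, -0.2672, 0.0404]
tcp_rot: [[-0.979, -0.003, -0.204], [0.204, 0.003, -0.979], [0.004, -1.0, -0.002]]
force: [-0.5, 0.7, 0.0]
opening: 0.655
```

```bash
python3 - <<'E'
from h import *
plan([.440,-.2675,.025],77.3)
E
```

```text
t 17.9 shift shares tool [-0.    0.19  0.  ] turn ry deg 0.9 share 0.015 tilt [ 0.004 -1.    -0.002]
```

arm_command --translation '[[0, 0.1, 0], [0, 0.19, 0], [0, 0.19, 0], [0, 0.19, 0], [0, 0.19, 0]]' --rotation '[[0, 0, 0], [0, 0, 0], [0, 0, 0], [0, 0, 0], [0, 0, 0]]' --grip '[-0.3, -0.3, -0.3, 1, 1]'

```text
time_s: 18.35
position: [0.4412, -0.2683, 0.0275]
tcp_rot: [[-0.979, 0.001, -0.205], [0.205, -0.001, -0.979], [-0.001, -1.0, 0.001]]
force: [0.5, 0.1, -0.1]
opening: 0.548
```

arm_command --translation '[[0, 0, 0], [0, 0, 0], [0, 0, 0], [0, 0, 0], [0, 0, 0]]' --rotation '[[0, 0, 0], [0, 0, 0], [0, 0, 0], [0, 0, 0], [0, 0, 0]]' --grip '[1, 1, 1, 1, 1]'

```text
time_s: 18.85
position: [0.441, -0.2682, 0.0272]
tcp_rot: [[-0.979, 0.0, -0.205], [0.205, -0.0, -0.979], [-0.0, -1.0, 0.0]]
force: [-0.0, -0.5, 3.1]
opening: 0.342
```

arm_command --translation '[[0, -0.3, 0], [0, -0.7, 0], [0, -1, 0], [0, -1, 0]]' --rotation '[[0, 0, 0], [0, 0, 0], [0, 0, 0], [0, 0, 0]]' --grip '[1, 1, 1, 1]'

```text
time_s: 19.25
position: [0.4424, -0.2694, 0.1096]
tcp_rot: [[-0.979, 0.005, -0.205], [0.205, -0.004, -0.979], [-0.005, -1.0, 0.003]]
force: [0.3, 0.1, -0.8]
opening: 0.34
```

```bash
python3 - <<'E'
from h import *
s=bot.read_state();c=eyes.capture("wrist");cv2.imwrite("pics/w8.png",c["image"])
plan([.5995,.0817,.12],None,s)
E
```

```text
t 19.2 shift shares tool [-1.03 -0.14 -4.7 ] tilt [-0.005 -1.     0.003]
```

View pics/w8.png

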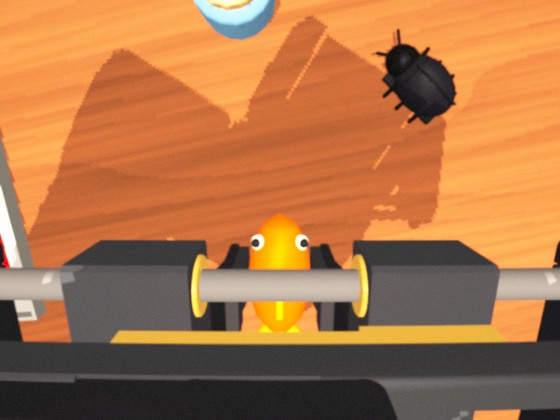

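The fish is held level and centred (280,270). I'm carrying it to the yellow card.

arm_command --translation '[[-0.1, 0, -0.47], [-0.21, -0.03, -0.94]]' --rotation '[[0, 0, 0], [0, 0, 0]]' --grip '[1, 1]'

```text
time_s: 19.5
position: [0.4719, -0.1975, 0.1079]
tcp_rot: [[-0.978, -0.002, -0.208], [0.208, 0.002, -0.978], [0.003, -1.0, -0.001]]
force: [0.6, -0.2, -1.0]
opening: 0.343
```

arm_command --translation '[[-0.1, 0, -0.47], [-0.21, 0, -0.94]]' --rotation '[[0, 0, 0], [0, 0, 0]]' --grip '[1, 1]'

```text
time_s: 19.7
position: [0.5039, -0.1261, 0.1078]
tcp_rot: [[-0.979, -0.003, -0.205], [0.205, 0.001, -0.979], [0.003, -1.0, -0.001]]
force: [1.2, 0.7, 0.4]
opening: 0.344
```

arm_command --translation '[[-0.1, 0, -0.47], [-0.21, 0, -0.94]]' --rotation '[[0, 0, 0], [0, 0, 0]]' --grip '[1, 1]'

```text
time_s: 19.9
position: [0.5357, -0.0558, 0.1076]
tcp_rot: [[-0.979, -0.003, -0.205], [0.205, 0.001, -0.979], [0.003, -1.0, -0.0]]
force: [-0.2, 0.2, -0.3]
opening: 0.346
```

arm_command --translation '[[-0.1, 0, -0.47], [-0.21, 0, -0.94]]' --rotation '[[0, 0, 0], [0, 0, 0]]' --grip '[1, 1]'

```text
time_s: 20.1
position: [0.5675, 0.0143, 0.1075]
tcp_rot: [[-0.979, -0.004, -0.205], [0.205, 0.001, -0.979], [0.004, -1.0, 0.0]]
force: [1.6, -0.1, -0.5]
opening: 0.338
```

arm_command --translation '[[-0.1, 0, -0.47], [-0.2, 0, -0.94], [-0.2, 0, -0.94], [-0.2, 0, -0.94]]' --rotation '[[0, 0, 0], [0, 0, 0], [0, 0, 0], [0, 0, 0]]' --grip '[1, 1, 1, 1]'

```text
time_s: 20.5
position: [0.5981, 0.0837, 0.1075]
tcp_rot: [[-0.979, -0.003, -0.202], [0.202, -0.0, -0.979], [0.003, -1.0, 0.001]]
force: [0.0, -1.0, -1.1]
opening: 0.344
```

```bash
python3 - <<'E'
from h import *
plan([.5995,.0817,.036])
E
```

```text
t 20.5 shift shares tool [-0.03  0.89  0.02] tilt [ 0.003 -1.     0.001]
```

arm_command --translation '[[-0.03, 0.4, 0.02], [-0.03, 0.7, 0.02], [-0.03, 0.88, 0.02], [-0.03, 0.88, 0.02], [-0.03, 0.88, 0.02]]' --rotation '[[0, 0, 0], [0, 0, 0], [0, 0, 0], [0, 0, 0], [0, 0, 0]]' --grip '[1, 1, 1, 1, 1]'

```text
time_s: 21.0
position: [0.6011, 0.0801, 0.0388]
tcp_rot: [[-0.979, -0.001, -0.206], [0.206, -0.0, -0.979], [0.001, -1.0, 0.0]]
force: [0.6, 0.1, -0.4]
opening: 0.345
```

arm_command --translation '[[0, 0.02, 0], [0, 0.04, 0], [0, 0.04, 0], [0, 0.04, 0]]' --rotation '[[0, 0, 0], [0, 0, 0], [0, 0, 0], [0, 0, 0]]' --grip '[1, 1, 1, 1]'

```text
time_s: 21.4
position: [0.6016, 0.081, 0.0363]
tcp_rot: [[-0.979, 0.001, -0.205], [0.205, -0.0, -0.979], [-0.001, -1.0, -0.0]]
force: [0.1, -0.4, -0.2]
opening: 0.342
```

arm_command --translation '[[0.02, 0.02, 0], [0.02, 0.05, 0], [0.02, 0.05, 0], [0.02, 0.05, 0]]' --rotation '[[0, 0, 0], [0, 0, 0], [0, 0, 0], [0, 0, 0]]' --grip '[1, 1, 1, 1]'

```text
time_s: 21.8
position: [0.5996, 0.0813, 0.0322]
tcp_rot: [[-0.979, -0.0, -0.205], [0.205, 0.0, -0.979], [0.0, -1.0, -0.0]]
force: [-1.7, 0.6, 5.2]
opening: 0.343
```

arm_command --translation '[[0, 0, 0], [0, 0, 0], [0, 0, 0], [0, 0, 0], [0, 0, 0]]' --rotation '[[0, 0, 0], [0, 0, 0], [0, 0, 0], [0, 0, 0], [0, 0, 0]]' --grip '[-0.1, -0.1, -0.1, -0.1, -0.1]'

```text
time_s: 22.3
position: [0.5997, 0.0812, 0.0315]
tcp_rot: [[-0.979, -0.0, -0.205], [0.205, -0.0, -0.979], [0.0, -1.0, 0.0]]
force: [0.6, -0.1, 0.0]
opening: 0.545
```

arm_command --translation '[[0, -0.3, 0], [0, -0.7, 0], [0, -1, 0], [0, -1, 0]]' --rotation '[[0, 0, 0], [0, 0, 0], [0, 0, 0], [0, 0, 0]]' --grip '[-0.1, -0.3, -1, -1]'

```text
time_s: 22.7
position: [0.6023, 0.0811, 0.1152]
tcp_rot: [[-0.979, 0.008, -0.205], [0.205, -0.0, -0.979], [-0.008, -1.0, -0.001]]
force: [0.7, -0.3, -0.8]
opening: 0.737
```

arm_command --translation '[[0, -0.3, 0], [0, -0.7, 0], [0, -1, 0], [0, -1, 0]]' --rotation '[[0, 0, 0], [0, 0, 0], [0, 0, 0], [0, 0, 0]]' --grip '[-1, -1, -1, -1]'

```text
time_s: 23.1
position: [0.6018, 0.0812, 0.1943]
tcp_rot: [[-0.979, 0.006, -0.205], [0.205, -0.0, -0.979], [-0.006, -1.0, -0.001]]
force: [0.9, -0.7, 0.2]
opening: 0.988
```

```bash
python3 - <<'E'
from h import *
s=bot.read_state();c=eyes.capture("wrist");cv2.imwrite("pics/w9.png",c["image"])
for t in("fish","beetle","key"):
  for r in models.spot_point("wrist",t):
    uv=np.array(r["point"])*[560,420];print(t,r["conf"],uv.round(),onz(c,uv,.005,s).round(3))
plan([.597,-.276,.2],None,s)
E
```

```text
fish 0.69 [281. 205.] [0.596 0.08  0.005]
beetle 0.92 [388. 189.] [ 0.59  -0.023  0.005]
beetle 0.71 [285. 304.] [0.492 0.098 0.005]
t 23.1 shift shares tool [-0.86 -0.07  4.38] tilt [-0.006 -1.    -0.001]
```

View pics/w9.png

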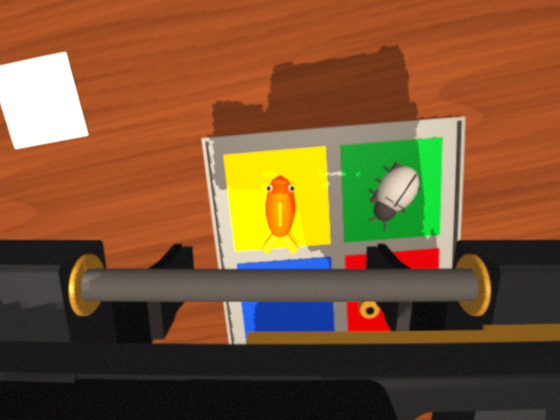

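The fish is upright on the yellow card at (281,205) and the beetle on the green card at (395,190). Now the jar.

arm_command --translation '[[-0.08, 0, 0.44], [-0.17, -0.02, 0.88]]' --rotation '[[0, 0, 0], [0, 0, 0]]' --grip '[-1, -1]'

```text
time_s: 23.5
position: [0.5972, 0.0099, 0.1911]
tcp_rot: [[-0.979, -0.004, -0.202], [0.202, 0.001, -0.979], [0.004, -1.0, 0.0]]
force: [0.6, -0.2, -0.3]
opening: 1.0
```

arm_command --translation '[[-0.08, 0, 0.44], [-0.17, -0.02, 0.88]]' --rotation '[[0, 0, 0], [0, 0, 0]]' --grip '[-1, -1]'

```text
time_s: 23.7
position: [0.5961, -0.063, 0.1927]
tcp_rot: [[-0.979, -0.004, -0.204], [0.204, 0.001, -0.979], [0.004, -1.0, -0.0]]
force: [0.6, -0.1, -0.4]
opening: 1.0
```

arm_command --translation '[[-0.08, 0, 0.44], [-0.17, -0.02, 0.88]]' --rotation '[[0, 0, 0], [0, 0, 0]]' --grip '[-1, -1]'

```text
time_s: 23.9
position: [0.595, -0.1348, 0.1943]
tcp_rot: [[-0.979, -0.004, -0.205], [0.205, 0.002, -0.979], [0.004, -1.0, -0.001]]
force: [-0.6, 0.5, -0.6]
opening: 1.0
```

arm_command --translation '[[-0.08, 0, 0.44], [-0.17, -0.02, 0.88]]' --rotation '[[0, 0, 0], [0, 0, 0]]' --grip '[-1, -1]'

```text
time_s: 24.1
position: [0.594, -0.2065, 0.1958]
tcp_rot: [[-0.979, -0.004, -0.205], [0.205, 0.002, -0.979], [0.004, -1.0, -0.001]]
force: [0.0, 0.0, 0.4]
opening: 1.001
```

arm_command --translation '[[-0.08, 0, 0.43], [-0.17, 0, 0.86], [-0.17, 0, 0.86], [-0.17, 0, 0.86]]' --rotation '[[0, 0, 0], [0, 0, 0], [0, 0, 0], [0, 0, 0]]' --grip '[-1, -1, -1, -1]'

```text
time_s: 24.5
position: [0.5935, -0.2758, 0.196]
tcp_rot: [[-0.978, -0.003, -0.207], [0.207, 0.003, -0.978], [0.004, -1.0, -0.002]]
force: [0.9, 0.5, -0.2]
opening: 1.003
```

```bash
python3 - <<'E'
from h import *
s=bot.read_state();c=eyes.capture("wrist");cv2.imwrite("pics/w10.png",c["image"])
for r in models.spot_point("wrist","jar"):
    uv=np.array(r["point"])*[560,420];print(r["conf"],uv.round(),onz(c,uv,0,s).round(4))
h=cv2.cvtColor(c["image"],cv2.COLOR_BGR2HSV)
m=(h[...,0]>8)&(h[...,0]<30)&(h[...,1]<150)&(h[...,2]>140);m[240:]=0
axis(c,s,m,(280,175),.052)
m=(h[...,0]>90)&(h[...,0]<125)&(h[...,1]>70)&(h[...,2]>80);m[240:]=0
axis(c,s,m,(280,185),.04)
print(s["position"],s["joint_positions"].round())
E
```

```text
0.85 [277. 198.] [ 0.5922 -0.2737  0.    ]
px [277.2 211.7] n 1477 mean [ 0.5909 -0.2737] axis deg 158.0 extent [0.038 0.039] mid [ 0.591  -0.2737]
px [278.3 190. ] n 591 mean [ 0.6066 -0.2779] axis deg 73.4 extent [0.035 0.045] mid [ 0.6005 -0.2767]
[ 0.59347772 -0.27582944  0.19600067] [-35.  36.  80.   0.  65.  67.]
```

View pics/w10.png

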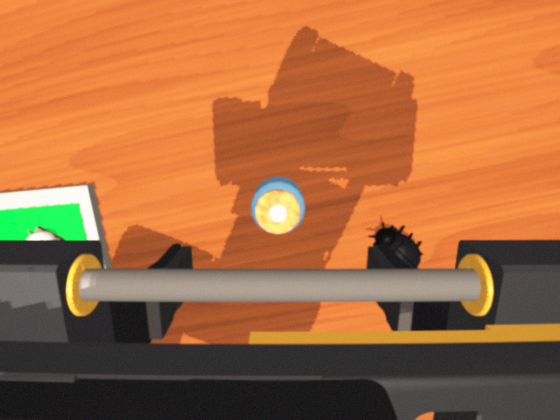

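The jar is upright with its bead at (277,212). The black beetle (398,242) lies outside the right finger's path by about 25 mm, so I go down.

arm_command --translation '[[0.02, 0.3, -0.02], [0.02, 0.7, -0.02], [0.02, 1, -0.02], [0.02, 1, -0.02]]' --rotation '[[0, 0, 0], [0, 0, 0], [0, 0, 0], [0, 0, 0]]' --grip '[-1, -1, -1, -1]'

```text
time_s: 25.0
position: [0.5908, -0.2702, 0.1142]
tcp_rot: [[-0.979, -0.008, -0.203], [0.203, 0.006, -0.979], [0.009, -1.0, -0.004]]
force: [-1.1, 0.6, -0.4]
opening: 1.001
```

arm_command --translation '[[0, 0.3, 0], [0, 0.6, 0], [0, 0.85, 0], [0, 0.95, 0], [0, 0.95, 0]]' --rotation '[[0, 0, 0], [0, 0, 0], [0, 0, 0], [0, 0, 0], [0, 0, 0]]' --grip '[-1, -1, -1, -1, -1]'

```text
time_s: 25.5
position: [0.5933, -0.2729, 0.042]
tcp_rot: [[-0.979, -0.001, -0.204], [0.204, 0.001, -0.979], [0.001, -1.0, -0.001]]
force: [0.0, -0.2, -0.1]
opening: 1.0
```

```bash
python3 - <<'E'
from h import *
plan([.592,-.2737,.028])
E
```

```text
t 25.5 shift shares tool [0.01 0.17 0.01] tilt [ 0.001 -1.    -0.001]
```

arm_command --translation '[[0.01, 0.09, 0.01], [0.01, 0.15, 0.01], [0.01, 0.15, 0.01], [0.01, 0.15, 0.01], [0.01, 0.15, 0.01]]' --rotation '[[0, 0, 0], [0, 0, 0], [0, 0, 0], [0, 0, 0], [0, 0, 0]]' --grip '[-1, -1, -1, -0.1, -0.1]'

```text
time_s: 26.0
position: [0.5926, -0.2747, 0.0306]
tcp_rot: [[-0.979, 0.001, -0.205], [0.205, -0.0, -0.979], [-0.001, -1.0, 0.0]]
force: [0.5, -0.7, -0.5]
opening: 0.895
```

arm_command --translation '[[0, 0, 0], [0, 0, 0], [0, 0, 0], [0, 0, 0], [0, 0, 0]]' --rotation '[[0, 0, 0], [0, 0, 0], [0, 0, 0], [0, 0, 0], [0, 0, 0]]' --grip '[-0.2, -0.2, 1, 1, 1]'

```text
time_s: 26.5
position: [0.5924, -0.2745, 0.0302]
tcp_rot: [[-0.979, 0.0, -0.205], [0.205, -0.0, -0.979], [-0.0, -1.0, 0.0]]
force: [-0.2, 0.5, -0.0]
opening: 0.541
```

arm_command --translation '[[0, 0, 0], [0, 0, 0], [0, -0.1, 0], [0, -0.2, 0], [0, -0.2, 0]]' --rotation '[[0, 0, 0], [0, 0, 0], [0, 0, 0], [0, 0, 0], [0, 0, 0]]' --grip '[1, 1, 1, 1, 1]'

```text
time_s: 27.0
position: [0.5934, -0.275, 0.0478]
tcp_rot: [[-0.979, 0.003, -0.205], [0.205, -0.002, -0.979], [-0.003, -1.0, 0.001]]
force: [0.9, -0.6, -0.4]
opening: 0.537
```

arm_command --translation '[[0, -0.2, 0], [0, -0.4, 0], [0, -0.6, 0], [0, -0.8, 0], [0, -0.8, 0]]' --rotation '[[0, 0, 0], [0, 0, 0], [0, 0, 0], [0, 0, 0], [0, 0, 0]]' --grip '[1, 1, 1, 1, 1]'

```text
time_s: 27.5
position: [0.5943, -0.2756, 0.114]
tcp_rot: [[-0.979, 0.006, -0.205], [0.205, -0.004, -0.979], [-0.006, -1.0, 0.003]]
force: [1.1, -0.3, -1.6]
opening: 0.538
```

```bash
python3 - <<'E'
from h import *
s=bot.read_state();c=eyes.capture("scene");cv2.imwrite("pics/s2.png",cv2.resize(c["image"][120:340,130:450],(800,550)))
print(s["opening"]);plan([.4906,.0952,.11],None,s)
E
```

```text
0.5376273370450223
t 27.5 shift shares tool [ 2.22  0.02 -4.27] tilt [-0.006 -1.     0.003]
```

View pics/s2.png

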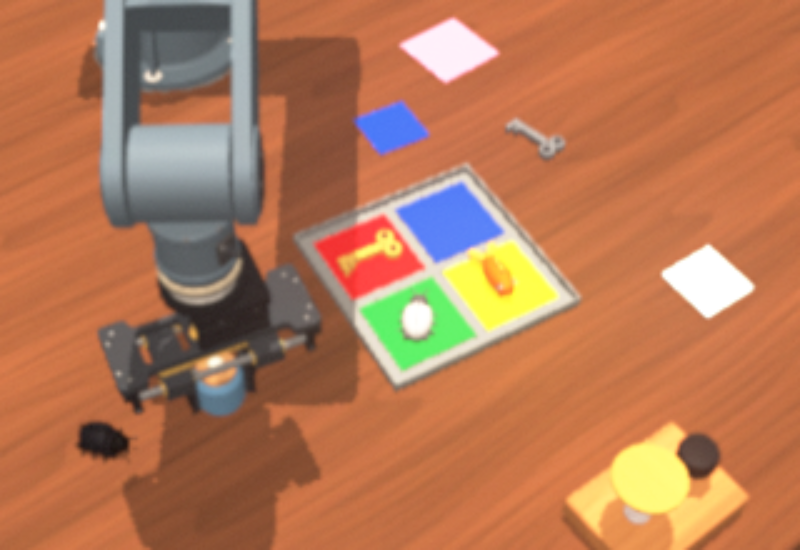

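The jar is upright in the fingers at (220,385) of this crop, the three toys lie on their cards, and the blue card at (450,222) is free. I'm carrying the jar slowly.

arm_command --translation '[[0.08, 0, -0.15], [0.2, 0, -0.4], [0.33, 0, -0.65], [0.44, 0, -0.86]]' --rotation '[[0, 0, 0], [0, 0, 0], [0, 0, 0], [0, 0, 0]]' --grip '[1, 1, 1, 1]'

```text
time_s: 27.95
position: [0.5702, -0.1973, 0.109]
tcp_rot: [[-0.979, -0.003, -0.204], [0.204, 0.002, -0.979], [0.004, -1.0, -0.002]]
force: [-0.2, 0.5, -1.2]
opening: 0.536
```

arm_command --translation '[[0.11, 0, -0.21], [0.22, 0, -0.43], [0.33, 0, -0.65], [0.44, 0, -0.86]]' --rotation '[[0, 0, 0], [0, 0, 0], [0, 0, 0], [0, 0, 0]]' --grip '[1, 1, 1, 1]'

```text
time_s: 28.35
position: [0.5512, -0.1237, 0.1102]
tcp_rot: [[-0.979, 0.0, -0.205], [0.205, 0.0, -0.979], [-0.0, -1.0, -0.0]]
force: [-0.2, 0.8, -2.5]
opening: 0.541
```

arm_command --translation '[[0.11, 0, -0.21], [0.22, 0, -0.43], [0.33, 0, -0.65], [0.44, 0, -0.86]]' --rotation '[[0, 0, 0], [0, 0, 0], [0, 0, 0], [0, 0, 0]]' --grip '[1, 1, 1, 1]'

```text
time_s: 28.75
position: [0.5309, -0.0492, 0.1102]
tcp_rot: [[-0.979, 0.0, -0.205], [0.205, -0.0, -0.979], [-0.0, -1.0, -0.0]]
force: [-0.5, 0.3, -1.4]
opening: 0.538
```

arm_command --translation '[[0.11, 0, -0.21], [0.22, 0, -0.43], [0.33, 0, -0.65], [0.44, 0, -0.86]]' --rotation '[[0, 0, 0], [0, 0, 0], [0, 0, 0], [0, 0, 0]]' --grip '[1, 1, 1, 1]'

```text
time_s: 29.15
position: [0.5105, 0.0252, 0.1102]
tcp_rot: [[-0.979, 0.0, -0.205], [0.205, -0.0, -0.979], [-0.0, -1.0, -0.0]]
force: [0.4, -0.2, -2.0]
opening: 0.54
```

arm_command --translation '[[0.15, 0, -0.3], [0.3, 0, -0.58], [0.39, 0, -0.75], [0.44, 0, -0.84], [0.44, 0, -0.84]]' --rotation '[[0, 0, 0], [0, 0, 0], [0, 0, 0], [0, 0, 0], [0, 0, 0]]' --grip '[1, 1, 1, 1, 1]'

```text
time_s: 29.65
position: [0.4899, 0.0976, 0.1102]
tcp_rot: [[-0.979, 0.0, -0.203], [0.203, -0.0, -0.979], [-0.0, -1.0, 0.0]]
force: [-0.2, -0.6, -1.7]
opening: 0.535
```

```bash
python3 - <<'E'
from h import *
plan([.4906,.0952,.045])
E
```

```text
t 29.6 shift shares tool [-0.01  0.82  0.03] tilt [-0. -1.  0.]
```

arm_command --translation '[[-0.01, 0.2, 0.03], [-0.01, 0.45, 0.03], [-0.01, 0.65, 0.03], [-0.01, 0.78, 0.03], [-0.01, 0.82, 0.03]]' --rotation '[[0, 0, 0], [0, 0, 0], [0, 0, 0], [0, 0, 0], [0, 0, 0]]' --grip '[1, 1, 1, 1, 1]'

```text
time_s: 30.15
position: [0.4905, 0.0935, 0.0436]
tcp_rot: [[-0.979, -0.001, -0.206], [0.206, -0.0, -0.979], [0.001, -1.0, 0.0]]
force: [-0.7, 0.3, -0.9]
opening: 0.542
```

arm_command --translation '[[0, 0.03, 0], [0, 0.06, 0], [0, 0.09, 0], [0, 0.1, 0], [0, 0.1, 0]]' --rotation '[[0, 0, 0], [0, 0, 0], [0, 0, 0], [0, 0, 0], [0, 0, 0]]' --grip '[1, 1, 1, 1, 1]'

```text
time_s: 30.65
position: [0.4906, 0.0943, 0.0367]
tcp_rot: [[-0.979, 0.0, -0.205], [0.205, -0.0, -0.979], [-0.0, -1.0, -0.0]]
force: [-0.9, -0.5, -1.9]
opening: 0.535
```

arm_command --translation '[[0, 0.01, 0], [0, 0.02, 0], [0, 0.03, 0], [0, 0.03, 0]]' --rotation '[[0, 0, 0], [0, 0, 0], [0, 0, 0], [0, 0, 0]]' --grip '[1, 1, 1, 1]'

```text
time_s: 31.05
position: [0.4906, 0.0943, 0.0351]
tcp_rot: [[-0.979, 0.001, -0.205], [0.205, -0.0, -0.979], [-0.001, -1.0, -0.0]]
force: [-1.3, 0.3, 7.2]
opening: 0.539
```

The jar is in contact at 7 N, at the height I expected. Before releasing, I check that the three toys are in place in the top camera, then open the fingers.

arm_command --translation '[[0, 0, 0], [0, 0, 0], [0, 0, 0], [0, 0, 0], [0, 0, 0]]' --rotation '[[0, 0, 0], [0, 0, 0], [0, 0, 0], [0, 0, 0], [0, 0, 0]]' --grip '[-0.4, -0.4, -0.4, -0.4, -0.4]'

```text
time_s: 31.55
position: [0.4905, 0.0942, 0.034]
tcp_rot: [[-0.979, -0.0, -0.205], [0.205, -0.0, -0.979], [0.0, -1.0, 0.0]]
force: [0.2, 0.3, 0.2]
opening: 0.696
```

arm_command --translation '[[0, -0.1, 0], [0, -0.3, 0], [0, -0.6, 0], [0, -0.9, 0], [0, -1, 0]]' --rotation '[[0, 0, 0], [0, 0, 0], [0, 0, 0], [0, 0, 0], [0, 0, 0]]' --grip '[-0.4, -0.4, -0.4, -0.4, -0.4]'

```text
time_s: 32.05
position: [0.4917, 0.0943, 0.1165]
tcp_rot: [[-0.979, 0.004, -0.205], [0.205, -0.0, -0.979], [-0.004, -1.0, -0.001]]
force: [1.0, 0.8, 0.0]
opening: 0.703
```

arm_command --translation '[[0, -0.4, 0], [0.1, -0.8, 0], [0.3, -1, 0], [0.6, -1, 0], [1, -1, 0]]' --rotation '[[0, 0, 0], [0, 0, 0], [0, 0, 0], [0, 0, 0], [0, 0, 0]]' --grip '[-0.4, -0.4, -0.4, -0.4, -0.4]'

```text
time_s: 32.55
position: [0.4129, 0.1105, 0.1948]
tcp_rot: [[-0.979, 0.003, -0.205], [0.205, -0.0, -0.979], [-0.003, -1.0, -0.001]]
force: [0.2, 1.0, -0.0]
opening: 0.702
```

arm_command --translation '[[0, 0, -0.4], [0, 0, -0.8], [0, 0, -1], [0, 0, -1]]' --rotation '[[0, 0, 0], [0, 0, 0], [0, 0, 0], [0, 0, 0]]' --grip '[-0.4, -0.4, -0.4, -0.4]'

```text
time_s: 32.95
position: [0.4288, 0.1904, 0.194]
tcp_rot: [[-0.979, 0.001, -0.202], [0.202, 0.0, -0.979], [-0.001, -1.0, -0.0]]
force: [-0.3, -1.4, -0.0]
opening: 0.698
```

arm_command --translation '[[0, 0, -0.4], [0, 0, -0.8], [0, 0, -1], [0, 0, -1], [0, 0, -1]]' --rotation '[[0, 0, 0], [0, 0, 0], [0, 0, 0], [0, 0, 0], [0, 0, 0]]' --grip '[-0.4, -0.4, -0.4, -0.4, -0.4]'

```text
time_s: 33.45
position: [0.4441, 0.2662, 0.1937]
tcp_rot: [[-0.979, -0.002, -0.204], [0.204, -0.001, -0.979], [0.002, -1.0, 0.002]]
force: [-0.1, -0.7, -0.1]
opening: 0.701
```

```bash
python3 - <<'E'
from h import *
print(bot.read_state()["position"])
c=eyes.capture("top");cv2.imwrite("pics/t3.png",cv2.resize(c["image"][110:300,100:340],(760,600),interpolation=cv2.INTER_CUBIC))
G={"beetle":(.586,-.0271),"fish":(.5995,.0817),"key":(.477,-.0137),"jar":(.4906,.0952)}
for n in("top","scene"):
  c=eyes.capture(n)
  for t in G:
    for r in models.spot_point(n,t):
      p=onz(c,np.array(r["point"])*[560,420],.005)[:2];print(n,t,round(r["conf"],2),p.round(3),"off mm",(1e3*np.linalg.norm(p-G[t])).round(1))
E
```

```text
[0.44412359 0.26618113 0.19370926]
top beetle 0.71 [ 0.584 -0.025] off mm 2.6
top fish 0.21 [0.494 0.091] off mm 105.4
top key 0.57 [ 0.478 -0.016] off mm 2.3
top jar 0.72 [0.488 0.089] off mm 6.5
scene beetle 0.49 [ 0.58  -0.025] off mm 5.9
scene fish 0.46 [0.602 0.088] off mm 6.3
scene key 0.43 [ 0.473 -0.01 ] off mm 5.7
scene jar 0.74 [0.494 0.088] off mm 7.7
scene jar 0.69 [ 0.571 -0.023] off mm 143.4
```

View pics/t3.png

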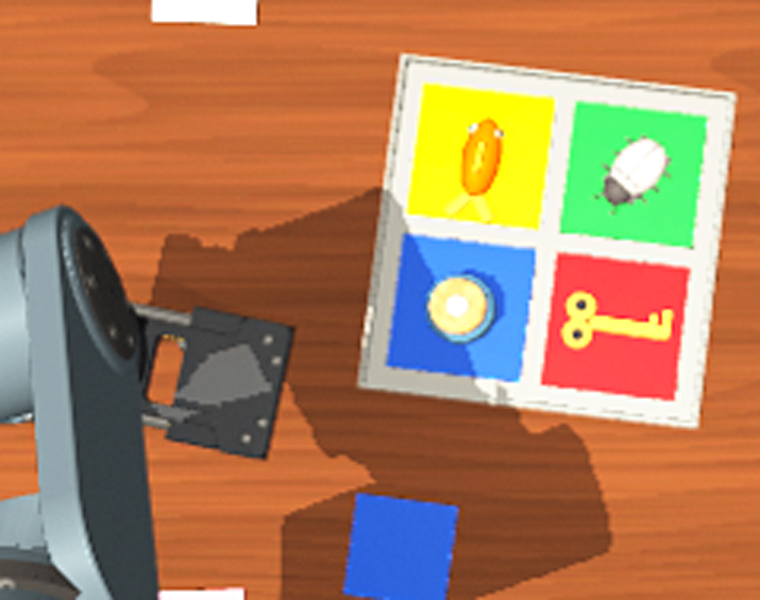

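The final top view shows all four on their cards: fish (482,160), beetle (636,170), jar (460,307) and key (618,325). The arm touches nothing, so I hand in.

```bash
python3 -c "
from rig import bot
print(bot.hand_in())"
```

```text
the job is handed in; nothing more can be done
None
```

I put the silver beetle on the green card, the orange fish on yellow and the brass key on red. The blue jar went upright onto the tray's blue card last. I handed in at about 34 s of the 118 s allowed; the hand-in reports no verdict.

- **Placement:** in the last pictures every item was within 8 mm of its card's centre, against the 15 mm limit. The jar was the furthest off, at 6.5 mm in the top camera and 7.7 mm in the scene camera.
- **Network readings that disagreed:** the top camera gave a low-confidence (0.21) "fish" at the jar's position. The scene camera gave a second "jar" at the beetle's position. I dismissed both because the top picture plainly shows each thing on its own card.
- **Jar:** I set it down under light contact (about 7 N) at the height I expected, then opened the fingers and backed off. The arm ended up well clear.
- **Look-alikes:** the gripper was never lowered onto the black beetle or the steel key. Neither is fully visible in the final top picture, so I did not measure their positions at the end.

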